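# Hang a test tile on the drying rail beside its reference

### The job

Pick up the carrier with the round tile by its grip tab, hook it over the drying rail on the dark sleeve in the middle, lower it gently until the rail carries it, and let go of it there. Then push it along the rail with the fingers, without gripping or lifting it, until it hangs in line with the round reference tile lying behind the rail, and leave it hanging still. Leave the square-tile carrier and everything else on the bench where they are.

Things in the scene. Friction and masses are not known exactly. Their poses are not given: they have to be found in the camera images.
- round_carrier: carrier with the round tile: loose bent-aluminium hanger, 164 mm tall, 0.15-0.31 kg, standing on a round foot 56 in diameter. Origin: under the foot's centre; z up, y across, x towards the rail within 0.5 rad at the start. Tile: 70 in diameter, 8 thick (x -4..4), z 4..74. Shelf z 74..78 joins it to the front strap, x -16..-13, 40 wide, z 74..124. Above it the roof (see saddle) and grip tab.
- tab (a point): point in the round carrier's grip tab: block 12 (x) by 30 (y) mm on the carrier's midline, z 126 to 164 above its foot; this point is at z 150. Beside the tab the roof's top is at z 128, so fingertips stay above that.
- saddle (a point): where the rail's axis lies when the round carrier hangs: 117 mm above its foot, x 0. Over it the roof, 60 wide (y), x -16..16, underside an inverted V with apex at z 123.5; behind it a rear lip, x 13..16, hanging down to z 110. The hook is open to the carrier's +x side from z 78 (shelf) to z 110 (lip); 26 mm inside between strap and lip.
- square_carrier: carrier like the other but with a square tile, 70 by 70 mm, and a square foot 56 by 56; 164 tall. Origin: under the foot's centre; z up. Not to be moved.
- rail: drying rail, fixed: a steel bar 12 mm in diameter, 470 mm long, lying along the body's y, its axis 185 mm above the bench, on two posts at y -235 and +235 (feet 70 by 50 mm, 15 high; black end caps 20 in diameter). Dark sleeve, flush, over y -65 to +65. Origin: on the bench under the bar's middle; x away from the robot.
- rail_mid (a point): middle of the rail's axis and of the dark sleeve, 185 mm above the bench; axes as the rail.
- round_reference: round reference tile, fixed on the bench behind the rail (65 to 75 mm beyond it), left or right of the sleeve: white disc 70 mm in diameter, 8 thick, lying flat on a wooden block 40 by 40, top at 30 mm. Origin: under its centre on the bench; axes parallel to the rail's.
- square_reference: the like with a square tile, 70 by 70 mm, on the other side of the sleeve.
- jar_low: jar standing between the carriers, 44 mm in diameter, 55 tall; origin under its centre.
- jar_left: jar left of the rail, 44 mm in diameter, 85 tall; origin under its centre.
- jar_mid: another such jar beside it, 44 mm by 85.
- cup: white cup right of the rail, 70 mm in diameter, 70 tall; origin under its centre.
- palette_knife: palette knife lying at the left, about 250 mm long; x along it.
- brush: brush lying at the right, about 180 mm long; x along it.
Mind the look-alikes: they are no part of the job. What is shaped like the round_carrier but turquoise is not meant. Leave any orange look-alike of the round_reference alone.

How it is judged (in metres and radians):
On the way:
1. the round-tile carrier hangs on the dark sleeve (its centre within 45 mm of the rail's middle), let go by the fingers (x of round_carrier in the frame of rail between -0.012 and 0.012 m and z of round_carrier in the frame of rail between 0.06 and 0.074 m and angle between round_carrier's own z axis and vertical below 0.15 rad and contact force between round_carrier and rail above 0.3 N and y of round_carrier in the frame of rail between -0.045 and 0.045 m and contact force between the fingers and round_carrier below 0.05 N), for 0.2 s.
At the end, for the whole second after the job is handed in: the round-tile carrier hangs on the rail, upright within 0.15 rad and at rest, its centre within 12 mm of the round reference tile's centre measured along the rail; the square-tile carrier still stands within 25 mm of where it was (x of round_carrier in the frame of rail between -0.012 and 0.012 m and z of round_carrier in the frame of rail between 0.06 and 0.074 m and angle between round_carrier's own z axis and vertical below 0.15 rad and contact force between round_carrier and rail above 0.3 N and linear speed of round_carrier below 0.03 m/s and angular speed of round_carrier below 0.3 rad/s and y of round_carrier in the frame of round_reference between -0.012 and 0.012 m and distance of square_carrier from where it was at the start of the episode below 0.025 m and angle between square_carrier's own z axis and vertical below 0.1 rad); the robot touches nothing.
It fails at once if the round-tile carrier is lifted more than about 10 mm off the rail, or held above it, more than 65 mm from the rail's middle (x of round_carrier in the frame of rail between -0.05 and 0.05 m and (y of round_carrier in the frame of rail above 0.065 m or y of round_carrier in the frame of rail below -0.065 m) and z of round_carrier in the frame of rail between 0.078 and 0.25 m).
It fails at once if the fingers grip or press the carrier with more than 15 N when it is more than 65 mm from the rail's middle, over the rail (x of round_carrier in the frame of rail between -0.05 and 0.05 m and (y of round_carrier in the frame of rail above 0.065 m or y of round_carrier in the frame of rail below -0.065 m) and contact force between the fingers and round_carrier above 15 N).
It fails at once if the carrier is let go more than about 12 mm above where it hangs on the rail (x of round_carrier in the frame of rail between -0.05 and 0.05 m and z of round_carrier in the frame of rail above 0.08 m and contact force between the fingers and round_carrier below 0.05 N).
It fails at once if the square-tile carrier is moved by more than 25 mm (distance of square_carrier from where it was at the start of the episode above 0.025 m).
It fails at once if a jar, the cup, the palette knife or the brush is moved by more than 25 mm (distance of any of jar_low, jar_left, jar_mid, cup, palette_knife, brush from where it was at the start of the episode above 0.025 m).
It also fails if it takes over 48 s, if anything falls off the work surface, if the arm or the gripper's body presses on something with over 40 N, if the wrist force passes 120 N, or if a joint passes its speed limit or range.

### The arm

A 6-joint arm with a two-finger parallel gripper is mounted at the origin on the work surface. World frame = base frame: x ahead of the robot, y to its left, z up, the work surface at z = 0. Lengths are in mm, angles in rad, forces in N, time in s.
With the tool pointing down it reaches from about 350 to 800 mm from the base axis. Payload 7.3 kg.
Tool frame: the origin (TCP) lies at the very end of the fingers, on their centre line; the grasp point (between the pads) lies 19 mm behind it; z points along the fingers, y is the line along which they close (so a half turn about z gives the same grasp; the last joint's range is limited). The gripper opens to 85 mm and grips with 20 to 120 N. Pads are 22 mm wide; open, the fingers measure 114 mm over their backs; the gripper's body (76 mm by 85 mm) begins 54 mm behind the grasp point. The pads swing forward as they close: fully open they stand 13 mm farther back than shut.
Start: joints at [1.141, 0.342, 1.524, -0, 1.275, -0.146], TCP at [146.988, 504.023, 231.322] pointing down, gripper open.
Joint ranges: [-2.53, 2.53], [-0.77, 2.02], [0.04, 2.7], [-1, 4.14], [0.28, 2.66], [-3.11, 3.11]. Speed limits (rad/s): [2.57, 2.57, 3.14, 3.14, 3.14, 3.14].

### API

Orientations are given as a unit quaternion [w, x, y, z].
In Python, from rig import monitor, optics, robot gives the robot as it stands.
- The arm moves only by the shell command python3 -m pendant 'ROWS' [OPENING] [FORCE]. ROWS is JSON, a list of rows, each a list of 2 entries, a list of its own where there are three numbers: the shift along the tool's x, y, z in mm, then the turn, a rotation vector about the tool's x, y, z in degrees. In form: [[[dx, dy, dz], [ax, ay, az]], ...]. A call has 1 to 20 rows; each row is the pose to reach, as a shift and turn from the pose commanded when the call began, along the tool's axes at that moment; what a row does not reach only later rows make up. A row lasts 1/10 s, in which the tool goes at most 50 mm and 8.59 degrees, less where a joint would pass 70% of its speed; a pose out of reach is approached as far as the arm can. A call with a gripper value outside its range is refused whole. OPENING is the opening, from 0 (shut) to 1 (fully open), set as the call begins (- or left out, the last holds). The fingers move at their own pace and stop on an object; FORCE is the grip in N (left out, the last holds). Time passes only in rows, so rows that repeat a pose let the fingers close. It gives the time, the measured TCP pose, the force, the opening and the grip force at its end, in the units of the state.
- monitor.state(): the state, without advancing time (a new reading comes with each control period).
- optics.grab_frame(name): name is "scene" or "top" or "wrist"; returns a dict with "image" (420x560x3 uint8, red, green, blue), "range_z" (420x560 float32, mm along the optical axis (not along the pixel's ray), 0 where there is no reading), "camera_matrix" (3x3 intrinsics, pixels), "camera_from_world" (4x4, takes a point from world to camera coordinates); the wrist camera has in their place "T_tool_cam" (4x4, takes a point from camera to tool coordinates, whose origin is the TCP and whose axes are the flange's). Camera axes: x right, y up, looking along -z (the intrinsics and any distortion apply to the point x, -y, -z); pixel columns grow to the right and rows downward; lengths in mm; the calibration is good to about 2 mm. A picture is of the moment at which its call begins: read the wrist's pose just before it.
- robot.close_job(): hands the job in; it is judged then, once.
Trained networks look in the newest picture that a camera, given by its name, has taken for a name from the list of things; names that differ only in an ending like _2 or _b are one class to them, and where a whole thing is asked for, a point or a joint stands for the part that bears it (a point fixed in the world has none). Each returns a list of dicts, best first, with "score" (0 to 1); they miss things now and then, are a little off and sometimes report something else, mostly with a low value. They report only what shows in the picture. A call takes as long as a camera call. They do not tell look-alikes from the thing itself.
- optics.trace(camera, target): "region" (420x560 bool, what is visible of it).
- optics.mark_of(camera, target): "location" ([x, y, z] in mm, in world coordinates, good to about 4 mm: a listed point, or the origin of a listed thing).
The state is a dict: "time_s": time; "joints": joint angles; "joint_velocities": joint speeds; "joint_torque": joint torques, N m; "tcp_pos": TCP position; "ee_rot": TCP orientation; "contact_force": force on the tool from outside, world axes, zero at the start; "ft_torque": the same for the moment, N m; "grip_width": opening from 0.0 (shut) to 1.0 (fully open); "gripper_force": force on a finger pad.
Only numpy, scipy, OpenCV 4.12 (cv2) and the standard library are available. Lean on these libraries where they do the work, as an engineer would, in place of code of your own. Each camera call takes 0.05 s, during which the arm holds its last target. There are 200 camera calls.

## Working session

There is one attempt and no reset: what is moved stays moved. The work goes in short steps, Python scripts to look and compute and a shell command to move; the robot and the scene stay as the last step left them, time stands still between calls to the robot, and variables do not carry over. Pictures are saved under pics/ and viewed, at most 10 in all, crops included, and the job is handed in when it is done.

```bash
mkdir -p pics
cat > h.py <<'E'
import numpy as np,cv2
from rig import monitor,optics,robot
def save(n,im,s=1): cv2.imwrite('pics/'+n,cv2.resize(im[:,:,::-1],None,fx=s,fy=s,interpolation=cv2.INTER_CUBIC))
def pix(f,p):
    q=(f["camera_from_world"]@np.r_[p,1])[:3]; k=f["camera_matrix"]@np.array([q[0],-q[1],-q[2]]); return k[:2]/k[2]
def cloud(f):
    K=f["camera_matrix"];d=f["range_z"];v,u=np.mgrid[:420,:560]
    x=(u-K[0,2])/K[0,0]*d;y=(v-K[1,2])/K[1,1]*d
    P=np.stack([x,-y,-d,np.ones_like(d)],-1)
    T=np.linalg.inv(f["camera_from_world"]); return (P@T.T)[...,:3]
E
python3 - <<'E'
from h import *
F={}
for c in ["top","scene"]:
    f=optics.grab_frame(c);F[c]=f;save(c+'.png',f["image"])
    print(c)
    for n in "round_carrier tab square_carrier rail rail_mid round_reference square_reference jar_low jar_left jar_mid cup".split():
        for r in optics.mark_of(c,n)[:3]: print(n,round(r["score"],2),np.round(r["location"]),np.round(pix(f,r["location"])))
print(monitor.state())
E
```

```text
top
round_carrier 0.67 [448. 120.  -1.] [252. 263.]
round_carrier 0.58 [408. 225.  -1.] [216. 280.]
tab 0.65 [444. 120. 150.] [247. 259.]
tab 0.62 [410. 226. 152.] [206. 277.]
square_carrier 0.91 [ 448. -102.    1.] [328. 254.]
rail_mid 0.69 [594. -37. 186.] [302. 191.]
round_reference 0.63 [ 506. -209.   -5.] [361. 231.]
round_reference 0.55 [ 685. -157.    4.] [335. 174.]
square_reference 0.56 [646.  81.   4.] [258. 195.]
square_reference 0.39 [ 450. -356.   -4.] [413. 244.]
jar_low 0.58 [430.   7.   5.] [291. 264.]
jar_left 0.65 [580. 407.   2.] [151. 228.]
jar_mid 0.67 [551. 450.  -1.] [137. 240.]
cup 0.89 [ 570. -382.   -3.] [414. 203.]
scene
round_carrier 0.98 [449. 122.  -2.] [321. 244.]
round_carrier 0.57 [414. 231.  -4.] [358. 265.]
round_carrier 0.27 [448. 120. 153.] [328. 212.]
tab 0.93 [446. 121. 154.] [329. 211.]
tab 0.61 [410. 225. 152.] [369. 232.]
square_carrier 0.72 [ 445. -102.   -2.] [273. 194.]
rail_mid 0.92 [593. -42. 185.] [242. 191.]
round_reference 0.68 [ 681. -156.    4.] [197. 221.]
square_reference 0.6 [650.  80.  -1.] [255. 273.]
jar_low 0.72 [437.   8.  -
[... 159 characters left out ...]
oints': array([ 1.14099909e+00,  3.42009758e-01,  1.52411328e+00, -5.07956233e-05,
        1.27539277e+00, -1.46036980e-01]), 'joint_velocities': array([-0.00179435,  0.00049869,  0.00032388, -0.00075533,  0.00034239,
       -0.00070592]), 'joint_torque': array([-2.01294330e-03, -4.33562028e+01, -2.46274960e+01, -2.70148357e-04,
        1.97895015e-04, -3.02171387e-06]), 'tcp_pos': array([147.00024416, 504.01292485, 231.31179507]), 'ee_rot': array([3.42079851e-05, 1.41397280e-01, 9.89952932e-01, 2.99409846e-05]), 'contact_force': array([ 0.80854205, -0.29108028,  0.22282245]), 'ft_torque': array([ 0.01073987, -0.002606  ,  0.03007322]), 'gripper_force': 0.0, 'grip_width': 1.0008508967801806}
```

Run:
```python
import cv2,numpy as np
t=cv2.imread('pics/top.png');s=cv2.imread('pics/scene.png')
cv2.imwrite('pics/a.png',cv2.resize(t[140:320,120:440],None,fx=2.5,fy=2.5,interpolation=2)[:, :800])
cv2.imwrite('pics/b.png',cv2.resize(s[130:390,150:430],None,fx=2.3,fy=2.3,interpolation=2))
```

```text
(no output)
```

View pics/a.png

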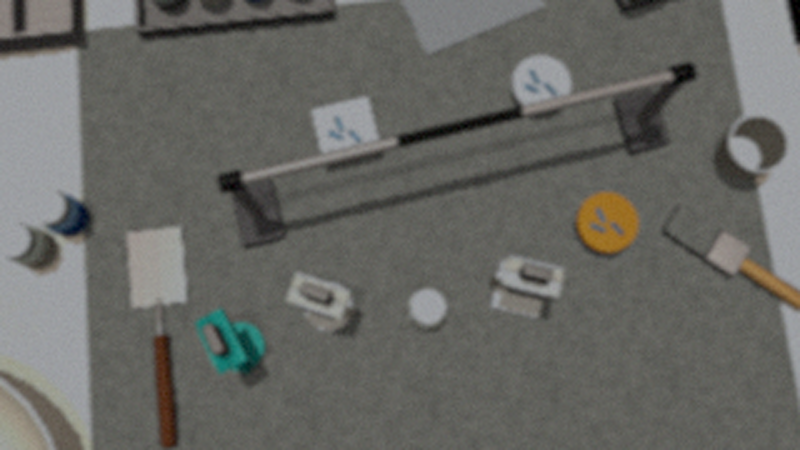

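View pics/b.png

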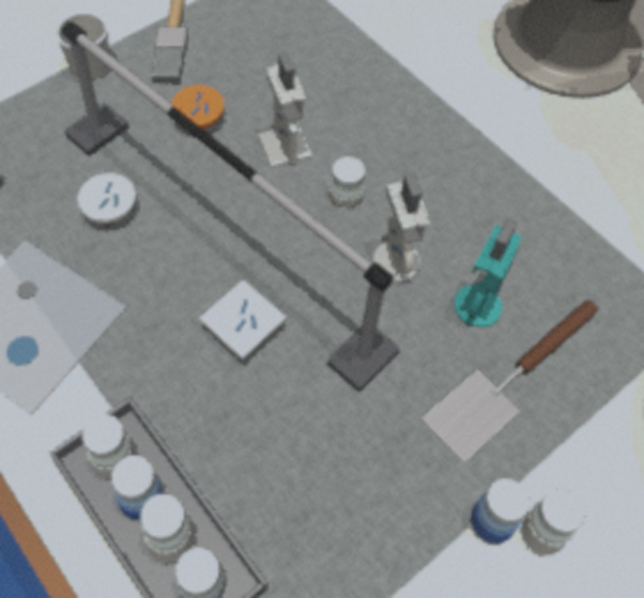

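Candidates for the carrier (crop a): the white one with a round foot at (318,293), the turquoise look-alike at (225,340), and the white one with a square foot at (530,272). The first is the one meant: in crop b at (405,225) it is white and has a round foot. The reference is the white disc at (541,80) in crop a, not the orange one at (607,222). Next I fit the rail line and the carrier's yaw from depth, and confirm with a crop.

Run:
```python
from h import *
for c in ["top","scene"]:
    f=optics.grab_frame(c);P=cloud(f).reshape(-1,3);im=f["image"].reshape(-1,3).astype(int)
    ok=f["range_z"].ravel()>0
    d0=np.array([-.25,-.97])
    m=ok&(P[:,2]>176)&(P[:,2]<202)&(P[:,0]>500)&(P[:,0]<690)&(abs(P[:,1])<330)
    Q=P[m];vx,vy,x0,y0=cv2.fitLine(Q[:,:2].astype(np.float32),cv2.DIST_HUBER,0,.01,.01).ravel()
    s=(Q[:,:2]-[x0,y0])@[vx,vy]; lo,hi=np.percentile(s,[.5,99.5]);mid=(lo+hi)/2
    print(c,'rail n',m.sum(),'dir',np.round([vx,vy],4),'mid',np.round([x0+vx*mid,y0+vy*mid],1),'len',hi-lo,'z',Q[:,2].mean())
    dk=m&(im.sum(1)<150);sd=(P[dk][:,:2]-[x0,y0])@[vx,vy]-mid;k=abs(sd)<120
    print(' sleeve',np.percentile(sd[k],[2,50,98]) if k.any() else None)
    m=ok&(P[:,2]>24)&(P[:,2]<45)&(np.hypot(P[:,0]-683,P[:,1]+157)<50);print(' ref',P[m].mean(0),np.percentile(P[m],[2,98],axis=0))
    for lo,hi in [(118,133),(145,175)]:
        m=ok&(P[:,2]>lo)&(P[:,2]<hi)&(np.hypot(P[:,0]-446,P[:,1]-120)<45);Q=P[m][:,:2].astype(np.float32)
        r=cv2.minAreaRect(Q);print(' car',lo,m.sum(),Q.mean(0),P[m][:,2].mean(),r)
    r=optics.trace(c,"round_carrier");print(len(r),[(q["score"],q["region"].sum()) for q in r])
    if c=="scene": save('c.png',f["image"][190:270,280:400],5)
```

```text
top rail n 997 dir [ 0.1321 -0.9912] mid [594.1 -38.5] len 489.57727643854673 z 190.2974832207202
 sleeve [-57.66822825   1.35080518  61.25750379]
 ref [ 684.88643314 -154.24943025   30.25124158] [[ 660.04787283 -187.61799708   25.95606794]
 [ 713.29478043 -122.58733976   34.73077684]]
 car 118 217 [447.64807 122.34164] 125.3583174465764 ((448.6856689453125, 123.18268585205078), (59.50797653198242, 32.073116302490234), 63.70042419433594)
 car 145 66 [447.92413 122.69587] 162.65347359617147 ((448.5353698730469, 123.04637145996094), (29.823455810546875, 11.951322555541992), 65.33413696289062)
4 [(0.95, np.int64(380)), (0.86, np.int64(499)), (0.34, np.int64(331)), (0.18, np.int64(554))]
scene rail n 963 dir [ 0.1328 -0.9911] mid [597.9 -37.8] len 491.399057926855 z 191.21963532323014
 sleeve [-56.97447541   1.86322823  56.77754349]
 ref [ 681.8591625  -154.02746116   31.65615589] [[ 649.80692744 -187.2897546    26.18734467]
 [ 713.24340291 -122.24644979   35.92919217]]
 car 118 185 [455.29303  125.555595] 126.42894325234724 ((448.7172546386719, 122.13571166992188), (62.422088623046875, 32.314048767089844), 64.93232727050781)
 car 145 89 [451.29156  124.657646] 160.34058920820183 ((449.0754089355469, 123.33154296875), (32.354312896728516, 12.799571990966797), 62.189964294433594)
2 [(0.98, np.int64(663)), (0.84, np.int64(614))]
```

View pics/c.png

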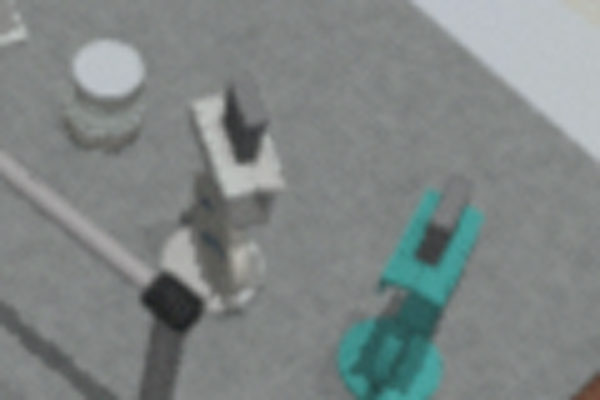

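The enlarged crop shows the white carrier with the round foot at (235,150), next to the turquoise one at (440,260). So that is the one to take. I'll move above its tab with the fingers closing along the carrier's x.

```bash
cat >> h.py <<'E'
from scipy.spatial.transform import Rotation as R
def pose():
    s=monitor.state(); q=s["ee_rot"]; return s["tcp_pos"],R.from_quat(np.r_[q[1:],q[0]]),s
def plan(p,yaw): # yaw (deg) of tool y in world, pointing down -> shift, turn in tool axes
    c,r,s=pose(); t=R.from_matrix(np.array([[np.sin(yaw*np.pi/180),np.cos(yaw*np.pi/180),0],[-np.cos(yaw*np.pi/180),np.sin(yaw*np.pi/180),0],[0,0,-1]]))
    t=R.from_matrix(np.column_stack([[-np.sin(np.radians(yaw)),np.cos(np.radians(yaw)),0],[np.cos(np.radians(yaw)),np.sin(np.radians(yaw)),0],[0,0,-1]]))
    print('shift',np.round(r.inv().apply(np.array(p)-c),1),'turn',np.round((r.inv()*t).as_rotvec(degrees=True),2),'t',s["time_s"])
def wristcloud(f,c,r):
    K=f["camera_matrix"];d=f["range_z"];v,u=np.mgrid[:420,:560]
    P=np.stack([(u-K[0,2])/K[0,0]*d,-(v-K[1,2])/K[1,1]*d,-d,np.ones_like(d)],-1)@f["T_tool_cam"].T
    return r.apply(P[...,:3].reshape(-1,3))+c
E
sed -i '/t=R.from_matrix(np.array/s/; t=R.*//' h.py
python3 -c "
from h import *
plan([448.7,123.1,250],-26)"
python3 -m pendant '[[[-396,-281,-19],[0,0,50]],[[-396,-281,-19],[0,0,50]],[[-396,-281,-19],[0,0,50]],[[-396,-281,-19],[0,0,50]],[[-396,-281,-19],[0,0,50]],[[-396,-281,-19],[0,0,99.7]],[[-396,-281,-19],[0,0,99.7]],[[-396,-281,-19],[0,0,99.7]],[[-396,-281,-19],[0,0,99.7]],[[-396,-281,-19],[0,0,99.7]],[[-396,-281,-19],[0,0,99.7]],[[-396,-281,-19],[0,0,99.7]],[[-396,-281,-19],[0,0,99.7]],[[-396,-281,-19],[0,0,99.7]],[[-396,-281,-19],[0,0,99.7]]]' 1 40
python3 - <<'E'
from h import *
c,r,s=pose();f=optics.grab_frame("wrist");save('w.png',f["image"])
P=wristcloud(f,c,r);ok=f["range_z"].ravel()>0
for lo,hi in [(118,133),(150,175)]:
    m=ok&(P[:,2]>lo)&(P[:,2]<hi)&(np.hypot(P[:,0]-448,P[:,1]-122)<50);Q=P[m][:,:2].astype(np.float32)
    if m.sum()>5: print(lo,m.sum(),np.median(P[m],0),cv2.minAreaRect(Q))
print([(q["score"],q["location"]) for q in optics.mark_of("wrist","tab")])
E
```

```text
shift [-396.3 -281.2  -18.7] turn [ 1.000e-02 -0.000e+00  9.974e+01] t 1.4
time_s: 2.9
tcp_pos: [448.4, 123.6, 250.4]
ee_rot: [0.0, 0.847, 0.531, 0.0]
contact_force: [-0.5, 0.1, -0.8]
grip_width: 1.001
gripper_force: 0.0
118 1834 [451.86468191 128.74346661 124.94693929] ((448.0946350097656, 121.74928283691406), (60.95175552368164, 31.992656707763672), 65.1399917602539)
150 663 [449.05005146 123.96936063 163.81820376] ((448.4110107421875, 122.51956939697266), (29.324594497680664, 11.43883228302002), 64.0348129272461)
[(0.95, [411.0, 225.7, 152.9]), (0.75, [447.7, 117.9, 149.2]), (0.58, [436.5, 315.1, 2.8]), (0.56, [432.5, 6.2, -1.9])]
```

View pics/w.png

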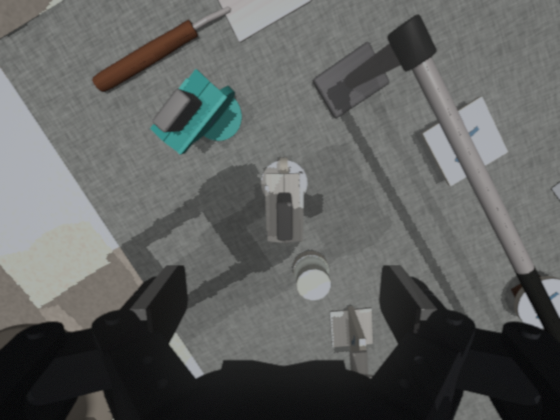

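The wrist view shows the round-foot carrier's tab at (285,215), lined up between the fingers. I'll descend and grip.

```bash
python3 -m pendant '[[[0,0,40],[0,0,0]],[[-1,0,80],[0,0,0]],[[-1,0,100],[0,0,0]],[[-1,0,110],[0,0,0]],[[-1,0,116],[0,0,0]],[[-1,0,116],[0,0,0]],[[-1,0,116],[0,0,0]]]' 1 40
python3 -m pendant '[[[0,0,0],[0,0,0]],[[0,0,0],[0,0,0]],[[0,0,0],[0,0,0]],[[0,0,0],[0,0,0]],[[0,0,0],[0,0,0]],[[0,0,0],[0,0,0]],[[0,0,0],[0,0,0]],[[0,0,0],[0,0,0]],[[0,0,0],[0,0,0]],[[0,0,0],[0,0,0]]]' 0 40
python3 -c "
from h import *
plan([529,-67,225],7.6)"
```

```text
time_s: 3.7
tcp_pos: [448.8, 122.6, 135.3]
ee_rot: [0.0, 0.848, 0.53, 0.001]
contact_force: [-0.9, -0.3, 0.7]
grip_width: 0.999
gripper_force: 0.0
time_s: 4.7
tcp_pos: [448.2, 122.5, 134.4]
ee_rot: [0.0, 0.848, 0.53, 0.0]
contact_force: [0.9, -0.3, 2.1]
grip_width: 0.131
gripper_force: 40.7
shift [-135.   155.6  -90.5] turn [ 3.000e-02 -1.000e-02 -3.356e+01] t 4.7
```

```bash
python3 -m pendant '[[[0,0,-15],[0,0,0]],[[0,0,-40],[0,0,0]],[[0,0,-70],[0,0,0]],[[0,0,-90],[0,0,0]],[[-10,12,-90],[0,0,-3]],[[-25,30,-90],[0,0,-6]],[[-45,52,-90],[0,0,-11]],[[-65,75,-90],[0,0,-17]],[[-85,98,-90],[0,0,-22]],[[-105,121,-90],[0,0,-27]],[[-120,138,-90],[0,0,-31]],[[-130,150,-90],[0,0,-33.6]],[[-135,155.6,-90],[0,0,-33.6]],[[-135,155.6,-90],[0,0,-33.6]],[[-135,155.6,-90],[0,0,-33.6]],[[-135,155.6,-90],[0,0,-33.6]]]' 0 40
python3 - <<'E'
from h import *
c,r,s=pose()
d=np.array([-.1325,.9912]);xr=np.array([.9912,.1325])
for cam in ["top","scene","wrist"]:
    f=optics.grab_frame(cam);P=(wristcloud(f,c,r) if cam=="wrist" else cloud(f).reshape(-1,3));ok=f["range_z"].ravel()>0
    L=np.c_[(P[:,:2]-[595.5,-38])@xr,(P[:,:2]-[595.5,-38])@d,P[:,2]]
    m=ok&(abs(L[:,0])<20)&(abs(L[:,1])<225)&(L[:,2]>178)&(L[:,2]<200)
    a=np.polyfit(L[m,1],L[m,0],1) if m.sum()>50 else None
    print(cam,'rail x at -20, slope',m.sum(),a,L[m,2].max() if m.any() else 0, np.percentile(L[m,2],95))
    m=ok&(L[:,0]>-110)&(L[:,0]<-30)&(abs(L[:,1]+20)<50)&(L[:,2]>200)&(L[:,2]<226)
    if m.sum()>8: print(' roof',m.sum(),np.percentile(L[m],[3,50,97],axis=0).round(1).tolist(),cv2.minAreaRect(L[m][:,:2].astype(np.float32)))
    save('d_%s.png'%cam,f["image"])
    for n in ["saddle","rail_mid"]: print(n,[(q["score"],q["location"]) for q in optics.mark_of(cam,n)[:2]])
cv2.imwrite('pics/d.png',cv2.resize(cv2.imread('pics/d_scene.png')[130:290,180:380],None,fx=4,fy=3.7,interpolation=2))
plan([598,-58,225],7.6)
E
```

```text
time_s: 6.3
tcp_pos: [528.4, -66.1, 224.2]
ee_rot: [-0.0, 0.658, 0.753, 0.0]
contact_force: [-1.1, 0.6, -3.7]
grip_width: 0.131
gripper_force: 40.0
top rail x at -20, slope 421 [ 1.09654149e-03 -1.11145859e+00] 196.63629800940384 193.83331308912818
 roof 108 [[-85.8, -10.2, 202.4], [-73.9, 2.2, 215.2], [-54.7, 11.7, 219.2]] ((-70.23416900634766, -0.17141056060791016), (24.27373695373535, 32.383941650390625), 89.87371826171875)
saddle [(0.69, [525.2, -67.9, 207.0]), (0.65, [414.7, 226.8, 114.1])]
rail_mid []
scene rail x at -20, slope 808 [-5.78558059e-04  1.61343278e+00] 197.05283094936613 194.30096337657508
 roof 206 [[-83.6, -47.3, 202.8], [-59.3, -7.2, 216.0], [-53.1, 10.6, 220.7]] ((-69.28831481933594, -19.50847625732422), (34.582767486572266, 61.51384353637695), 1.923133134841919)
saddle [(0.71, [529.3, -67.9, 206.6]), (0.69, [415.4, 225.2, 119.5])]
rail_mid [(0.6, [596.7, -39.2, 184.9])]
wrist rail x at -20, slope 7150 [-0.00288423 -2.07758365] 193.37007836216935 191.56382479545485
 roof 2920 [[-85.2, -12.9, 212.4], [-69.5, 0.4, 215.0], [-54.9, 10.8, 221.3]] ((-70.15106201171875, -3.9440526962280273), (32.12803268432617, 30.075531005859375), 0.15782035887241364)
saddle [(0.7, [534.8, -66.3, 206.7])]
rail_mid [(0.62, [593.5, -39.6, 183.9])]
shift [-0.4 69.8 -0.7] turn [ 0.   -0.01  0.04] t 6.75
```

View pics/d.png

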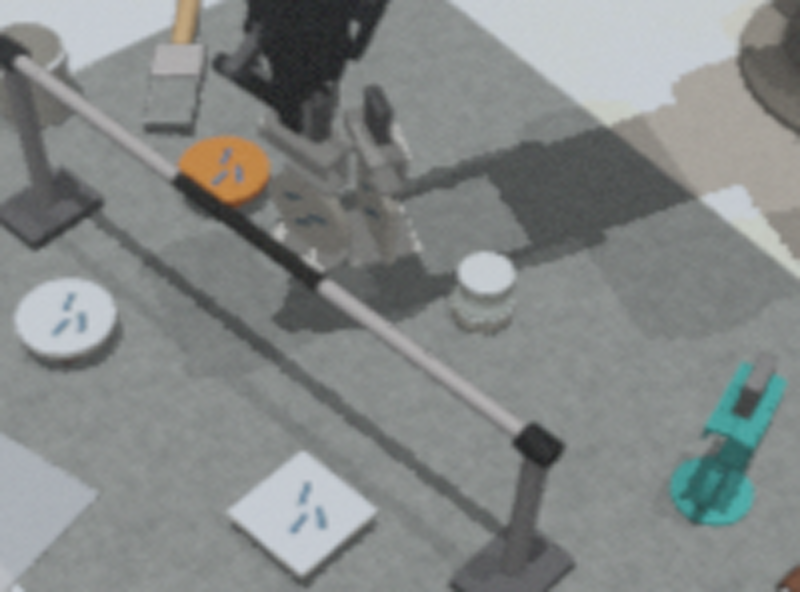

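The carrier is held upright, level with the rail and about 70 mm in front of the sleeve (at (250,225) in the crop). I'll drive it in horizontally.

```bash
python3 -m pendant '[[[0,10,0],[0,0,0]],[[0,22,0],[0,0,0]],[[0,34,0],[0,0,0]],[[0,44,0],[0,0,0]],[[0,52,0],[0,0,0]],[[0,59,0],[0,0,0]],[[0,65,0],[0,0,0]],[[0,69,0],[0,0,0]],[[0,69,0],[0,0,0]],[[0,69,0],[0,0,0]],[[0,69,0],[0,0,0]]]' 0 40
python3 - <<'E'
from h import *
c,r,s=pose();d=np.array([-.1325,.9912]);xr=np.array([.9912,.1325])
for cam in ["top","scene","wrist"]:
    f=optics.grab_frame(cam);P=(wristcloud(f,c,r) if cam=="wrist" else cloud(f).reshape(-1,3));ok=f["range_z"].ravel()>0
    L=np.c_[(P[:,:2]-[595.5,-38])@xr,(P[:,:2]-[595.5,-38])@d,P[:,2]]
    m=ok&(abs(L[:,0])<40)&(abs(L[:,1]+20)<50)&(L[:,2]>206)&(L[:,2]<226)
    q=ok&(abs(L[:,0])<20)&(abs(L[:,1])<225)&(L[:,2]>178)&(L[:,2]<200)
    print(cam,'rail',np.percentile(L[q,0],[3,50,97]).round(1),'roof',cv2.minAreaRect(L[m][:,:2].astype(np.float32)) if m.sum()>8 else 0)
E
```

```text
time_s: 7.85
tcp_pos: [596.9, -57.9, 224.4]
ee_rot: [-0.0, 0.658, 0.753, -0.0]
contact_force: [0.4, -0.4, -2.1]
grip_width: 0.133
gripper_force: 40.0
top rail [-5.9 -1.3  5.3] roof ((0.4568667411804199, -19.547672271728516), (63.10079574584961, 21.600238800048828), 76.91683959960938)
scene rail [-5.6  2.2  6.2] roof ((-0.6871738433837891, -19.391809463500977), (33.76057052612305, 60.84952163696289), 1.4243829250335693)
wrist rail [-6.  -0.4  5.3] roof ((-1.1924419403076172, -4.692052841186523), (32.19041442871094, 29.8514404296875), 0.23240534961223602)
```

```bash
python3 -m pendant '[[[0,0,4],[0,0,0]],[[0,0,8],[0,0,0]],[[0,0,12],[0,0,0]],[[0,0,15],[0,0,0]],[[0,0,17],[0,0,0]],[[0,0,19],[0,0,0]],[[0,0,20],[0,0,0]],[[0,0,20],[0,0,0]],[[0,0,20],[0,0,0]]]' 0 40; python3 -m pendant '[[[0,0,1],[0,0,0]],[[0,0,2],[0,0,0]],[[0,0,2],[0,0,0]],[[0,0,2],[0,0,0]]]'; python3 -m pendant '[[[0,0,0.5],[0,0,0]],[[0,0,1],[0,0,0]],[[0,0,1],[0,0,0]],[[0,0,1],[0,0,0]]]'
```

```text
time_s: 8.9
tcp_pos: [597.3, -57.9, 204.4]
ee_rot: [0.0, 0.658, 0.753, 0.0]
contact_force: [0.2, 0.7, -2.8]
grip_width: 0.137
gripper_force: 40.0
time_s: 9.3
tcp_pos: [597.3, -57.8, 202.4]
ee_rot: [0.0, 0.658, 0.753, 0.0]
contact_force: [0.4, 0.8, -2.4]
grip_width: 0.134
gripper_force: 40.2
time_s: 9.7
tcp_pos: [597.6, -57.9, 202.2]
ee_rot: [0.001, 0.658, 0.753, 0.0]
contact_force: [-0.9, 0.7, 5.9]
grip_width: 0.134
gripper_force: 41.2
```

The rail now carries it: the vertical force went from -2.4 to +5.9 N. I'll release and then rise.

```bash
python3 -m pendant '[[[0,0,0],[0,0,0]],[[0,0,0],[0,0,0]],[[0,0,0],[0,0,0]],[[0,0,0],[0,0,0]],[[0,0,0],[0,0,0]],[[0,0,0],[0,0,0]],[[0,0,0],[0,0,0]],[[0,0,0],[0,0,0]]]' 0.5 40; python3 -m pendant '[[[0,0,-5],[0,0,0]],[[0,0,-15],[0,0,0]],[[0,0,-30],[0,0,0]],[[0,0,-45],[0,0,0]],[[0,0,-55],[0,0,0]],[[0,0,-60],[0,0,0]],[[0,0,-60],[0,0,0]]]'
cat > look.py <<'E'
from h import *
c,r,s=pose();d=np.array([-.1325,.9912]);xr=np.array([.9912,.1325])
for cam in ["top","scene","wrist"]:
    f=optics.grab_frame(cam);P=(wristcloud(f,c,r) if cam=="wrist" else cloud(f).reshape(-1,3));ok=f["range_z"].ravel()>0
    L=np.c_[(P[:,:2]-[595.5,-38])@xr,(P[:,:2]-[595.5,-38])@d,P[:,2]]
    T=ok&(abs(L[:,0])<40)&(abs(L[:,1]+70)<120)
    for n,lo,hi in [('roof',193.5,203),('tab',222,242)]:
        m=T&(L[:,2]>lo)&(L[:,2]<hi)
        if n=='roof': m&=abs(L[:,0])>8
        if m.sum()>8:
            a=cv2.minAreaRect(L[m][:,:2].astype(np.float32)); print(cam,n,m.sum(),np.round(np.median(L[m],0),1),np.round(a[0],1),np.round(a[1],1),round(a[2],1))
    m=ok&(np.hypot(L[:,0]-72,L[:,1]+127)<45)&(L[:,2]>24)&(L[:,2]<40)
    if m.sum()>100: print(cam,'ref',np.round(cv2.minEnclosingCircle(L[m][:,:2].astype(np.float32)),1) if 0 else (cv2.minEnclosingCircle(L[m][:,:2].astype(np.float32))))
    save('l%d_%s.png'%(s["time_s"]*100,cam),f["image"])
print(s["time_s"],s["tcp_pos"],monitor.state()["joints"].round(2))
E
python3 look.py
```

```text
time_s: 10.5
tcp_pos: [597.2, -57.8, 201.3]
ee_rot: [0.0, 0.658, 0.753, 0.0]
contact_force: [0.8, 0.4, 0.9]
grip_width: 0.498
gripper_force: 0.0
time_s: 11.2
tcp_pos: [597.5, -57.9, 262.2]
ee_rot: [0.001, 0.658, 0.753, 0.0]
contact_force: [-0.3, -0.2, 0.6]
grip_width: 0.499
gripper_force: 0.0
top roof 12 [ 13.8  -1.  194.4] [12.3 -1.9] [ 6.  20.9] 8.1
top tab 28 [ -2.9  -9.8 231.2] [ -2.4 -10.1] [10.7 11.9] 6.7
top ref ((69.27025604248047, -127.35456848144531), 34.950096130371094)
scene roof 62 [ 11.2 -15.5 194.8] [  0.1 -19.9] [59.6 33.1] 88.6
scene tab 78 [  0.7 -15.8 232.3] [ -1.5 -18.9] [12.6 30.8] 0.2
scene ref ((68.88912963867188, -127.31098175048828), 36.780487060546875)
wrist roof 1012 [ 11.  -18.1 194.3] [  0.3 -20.3] [31.6 59.9] 0.3
wrist tab 1106 [ -1.4 -18.  232.9] [ -1.4 -20. ] [11.7 30.1] 0.1
wrist ref ((70.11605834960938, -128.63217163085938), 35.13775634765625)
11.2 [597.47669214 -57.89418776 262.15780793] [-0.22  0.46  1.25  0.    1.43 -0.36]
```

It hangs upright at rail y ≈ -20, and the reference is at y ≈ -127.7. I'll close the fingers, go to its +y side and push along -y.

```bash
python3 -m pendant '[[[10,0,-10],[0,0,0]],[[35,0,-10],[0,0,0]],[[55,0,-5],[0,0,0]],[[60,0,0],[0,0,0]],[[60,0,15],[0,0,0]],[[60,0,35],[0,0,0]],[[60,0,50],[0,0,0]],[[60,0,58],[0,0,0]],[[60,0,61],[0,0,0]],[[60,0,61],[0,0,0]],[[50,0,61],[0,0,0]],[[40,0,61],[0,0,0]],[[33,0,61],[0,0,0]],[[31,0,61],[0,0,0]]]' 0 20
python3 -m pendant '[[[-2,0,0],[0,0,0]],[[-4,0,0],[0,0,0]],[[-6,0,0],[0,0,0]],[[-8,0,0],[0,0,0]],[[-10,0,0],[0,0,0]],[[-12,0,0],[0,0,0]],[[-14,0,0],[0,0,0]],[[-16,0,0],[0,0,0]],[[-18,0,0],[0,0,0]],[[-20,0,0],[0,0,0]]]'
python3 look.py
```

```text
time_s: 12.75
tcp_pos: [593.4, -28.5, 200.6]
ee_rot: [0.0, 0.659, 0.752, 0.0]
contact_force: [0.2, -0.4, -0.8]
grip_width: 0.002
gripper_force: 0.0
time_s: 13.75
tcp_pos: [595.8, -47.1, 200.3]
ee_rot: [-0.0, 0.658, 0.753, 0.0]
contact_force: [-1.0, 2.0, 0.5]
grip_width: 0.003
gripper_force: 0.9
top ref ((72.9189453125, -121.5703353881836), 31.932804107666016)
scene roof 38 [ 13.4 -26.8 194.6] [ 12.7 -32. ] [ 8.3 57.4] 1.3
scene tab 65 [  3.5  -1.2 232. ] [  5.7 -19.9] [25.5 50.8] 17.9
scene ref ((68.77201080322266, -127.21324920654297), 36.60457229614258)
wrist roof 31 [ 13.9  -6.3 193.9] [ 3.4 -5.4] [ 5.  24.5] 83.4
wrist tab 1918 [ -1.1  -1.1 232.5] [  3.4 -11.4] [33.4 41.6] 26.6
wrist ref ((70.38262176513672, -119.04222106933594), 33.17716598510742)
13.75 [595.78602341 -47.0798299  200.32468245] [-0.21  0.5   1.36 -0.    1.28 -0.34]
```

The push works at about 2 N, and the carrier is now at y ≈ -33. Continuing at 40 mm/s.

```bash
python3 -m pendant '[[[-2,0,0],[0,0,0]],[[-5,0,0],[0,0,0]],[[-9,0,0],[0,0,0]],[[-13,0,0],[0,0,0]],[[-17,0,0],[0,0,0]],[[-21,0,0],[0,0,0]],[[-25,0,0],[0,0,0]],[[-29,0,0],[0,0,0]],[[-33,0,0],[0,0,0]],[[-37,0,0],[0,0,0]],[[-41,0,0],[0,0,0]],[[-45,0,0],[0,0,0]]]'
python3 -m pendant '[[[-4,0,0],[0,0,0]],[[-8,0,0],[0,0,0]],[[-12,0,0],[0,0,0]],[[-16,0,0],[0,0,0]],[[-20,0,0],[0,0,0]],[[-24,0,0],[0,0,0]],[[-28,0,0],[0,0,0]],[[-32,0,0],[0,0,0]],[[-35,0,0],[0,0,0]],[[-37,0,0],[0,0,0]],[[-38,0,0],[0,0,0]],[[-38,0,0],[0,0,0]],[[-38,0,0],[0,0,0]]]'
python3 look.py
```

```text
time_s: 15.1
tcp_pos: [601.8, -91.9, 200.3]
ee_rot: [-0.0, 0.658, 0.753, 0.0]
contact_force: [-0.2, 1.8, -0.4]
grip_width: -0.001
gripper_force: 0.8
time_s: 16.4
tcp_pos: [606.8, -129.4, 200.3]
ee_rot: [0.0, 0.658, 0.753, -0.0]
contact_force: [0.2, 0.9, 1.0]
grip_width: 0.002
gripper_force: 0.0
scene roof 51 [  11.7 -111.7  195. ] [  10.8 -112.5] [22.3 66.2] 20.9
scene tab 70 [  2.9 -83.4 231.3] [  -4.  -103.6] [51.1 27.3] 77.8
scene ref ((68.86665344238281, -127.36949157714844), 36.48013687133789)
wrist roof 22 [ 13.8 -89.2 193.7] [  3.4 -90.6] [24.   6.6] 0.2
wrist tab 1924 [ -1.  -84.1 232.3] [  3.4 -94.7] [31.7 42.2] 24.7
wrist ref ((68.64482879638672, -128.78970336914062), 35.38100814819336)
16.4 [ 606.81046796 -129.41739344  200.28076514] [-0.33  0.54  1.29 -0.    1.31 -0.47]
```

```bash
python3 -m pendant '[[[5,0,0],[0,0,0]],[[20,0,0],[0,0,0]],[[40,0,0],[0,0,0]],[[50,0,0],[0,0,0]],[[50,0,0],[0,0,0]]]'
python3 look.py
```

```text
time_s: 17.05
tcp_pos: [600.0, -77.7, 200.6]
ee_rot: [-0.0, 0.658, 0.753, 0.0]
contact_force: [-1.0, -0.7, 0.2]
grip_width: 0.002
gripper_force: 0.0
top roof 27 [  -9.3 -108.7  194.3] [  -0.6 -114.9] [54.2 31.9] 89.7
top tab 70 [  -2.9 -114.8  231.3] [ -0.9 -79.3] [104.1  13.3] 88.5
scene roof 29 [  14.2 -123.   195.2] [ 1.000e-01 -1.164e+02] [31.9 60.7] 0.3
scene tab 103 [   3.1 -103.1  231.8] [  2.9 -79.2] [ 27.6 103.4] 4.0
scene ref ((68.26021575927734, -127.74436950683594), 37.03070068359375)
wrist tab 1647 [ -0.9 -29.2 234.5] [ -1.4 -33.1] [26.  25.7] 48.0
wrist ref ((69.16830444335938, -126.40438842773438), 35.29638671875)
17.05 [599.98145342 -77.65398035 200.55260616] [-0.26  0.51  1.34 -0.    1.29 -0.39]
```

The carrier is at y ≈ -116.2, so 11.5 mm are missing. A last gentle push, then I back off and rise.

```bash
python3 -m pendant '[[[-15,0,0],[0,0,0]],[[-35,0,0],[0,0,0]],[[-45,0,0],[0,0,0]],[[-48,0,0],[0,0,0]],[[-50,0,0],[0,0,0]],[[-52,0,0],[0,0,0]],[[-54,0,0],[0,0,0]],[[-56,0,0],[0,0,0]],[[-58,0,0],[0,0,0]],[[-60,0,0],[0,0,0]],[[-61,0,0],[0,0,0]],[[-61.5,0,0],[0,0,0]],[[-61.5,0,0],[0,0,0]],[[-61.5,0,0],[0,0,0]]]'
python3 -m pendant '[[[3,0,0],[0,0,0]],[[15,0,0],[0,0,0]],[[40,0,0],[0,0,0]],[[60,0,0],[0,0,0]],[[60,0,-30],[0,0,0]],[[60,0,-70],[0,0,0]],[[60,0,-100],[0,0,0]],[[60,0,-100],[0,0,0]],[[60,0,-100],[0,0,0]],[[60,0,-100],[0,0,0]]]'
python3 look.py; python3 -c "
import cv2
cv2.imwrite('pics/e.png',cv2.resize(cv2.imread(sorted(__import__('glob').glob('pics/l*_scene.png'))[-1])[130:290,160:360],None,fx=4,fy=3.7,interpolation=2))"
```

```text
time_s: 18.6
tcp_pos: [608.4, -140.7, 200.4]
ee_rot: [0.0, 0.658, 0.753, -0.0]
contact_force: [-0.1, 0.5, -0.5]
grip_width: -0.002
gripper_force: 0.2
time_s: 19.6
tcp_pos: [599.8, -80.5, 299.0]
ee_rot: [-0.001, 0.658, 0.753, -0.0]
contact_force: [-0.3, -0.0, -0.2]
grip_width: 0.002
gripper_force: 0.0
top roof 34 [   8.9 -119.7  194.3] [   1.5 -127.9] [32.6 53.9] 6.0
top tab 71 [  -2.7 -127.   231.8] [  -1.7 -126.8] [11.6 29.2] 0.8
scene roof 61 [  10.6 -119.4  194.6] [   0.5 -128.2] [31.7 61.1] 2.0
scene tab 69 [   1.4 -125.   232.3] [  -0.3 -127. ] [31.7 12.8] 89.4
scene ref ((68.0435562133789, -128.86187744140625), 37.22257995605469)
wrist tab 123 [  -0.9 -137.9  231.8] [  -1.3 -137.2] [ 8.4 11.6] 0.2
wrist ref ((69.08281707763672, -128.2869110107422), 35.44428634643555)
19.6 [599.76592064 -80.53684752 299.02113712] [-0.26  0.46  1.16  0.    1.53 -0.39]
```

View pics/e.png

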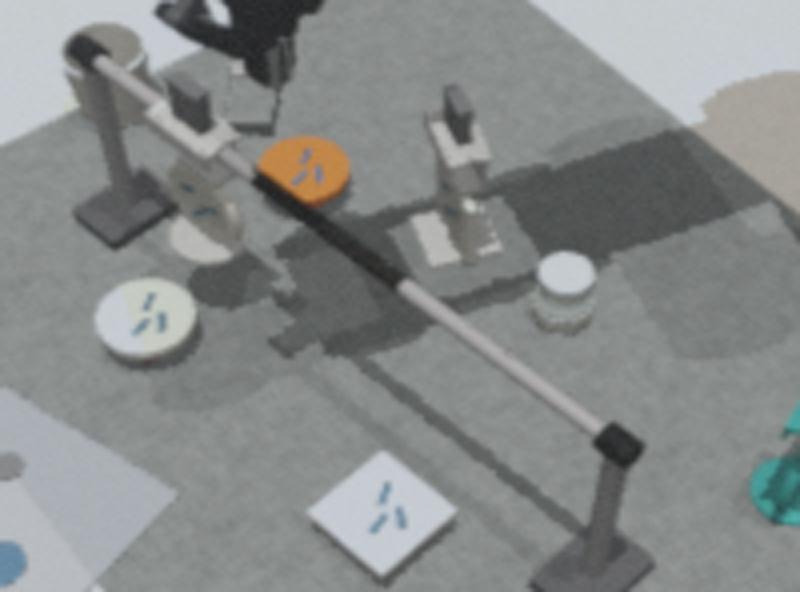

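The carrier hangs upright at (200,130), in line with the round reference at (147,320). It is at y -127.5 against -128. The arm is clear and the square carrier at (455,180) still stands in place. I'll hand in after a short settle.

```bash
python3 -m pendant '[[[0,0,0],[0,0,0]],[[0,0,0],[0,0,0]],[[0,0,0],[0,0,0]],[[0,0,0],[0,0,0]],[[0,0,0],[0,0,0]],[[0,0,0],[0,0,0]],[[0,0,0],[0,0,0]],[[0,0,0],[0,0,0]],[[0,0,0],[0,0,0]],[[0,0,0],[0,0,0]]]'; python3 -c "
from rig import robot
print(robot.close_job())"
```

```text
time_s: 20.75
tcp_pos: [600.4, -81.1, 300.3]
ee_rot: [0.0, 0.658, 0.753, 0.0]
contact_force: [-0.3, 0.2, 0.7]
grip_width: 0.001
gripper_force: 0.0
the job is handed in; nothing more can be done
None
```

I handed the job in at about 21 s: the round-tile carrier hangs upright on the rail, within about 1 mm of the round reference by my measurement, and the arm is clear; the hand-in returned no verdict.

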